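# Rap a wedged insert out of an upturned carrier cup

### The arm

A 6-joint arm with a two-finger parallel gripper is mounted at the origin on a cart in front of the work surface, level with it; the furniture and walls round the work are solid. World frame = base frame: x ahead of the robot, y to its left, z up, the work surface at z = 0. Lengths are in m, angles in degrees, forces in N, time in s.
With the tool pointing down it reaches from about 0.325 to 0.775 m from the base axis. Payload 5.5 kg.
Tool frame: the origin (TCP) lies at the centre of the arm's flange, where the gripper is bolted on; the fingertips stand 182 mm ahead of it and the grasp point (between the pads) lies 163 mm ahead of it; z points along the fingers, y is the line along which they close (so a half turn about z gives the same grasp; the last joint's range is limited). The gripper opens to 88 mm and grips with 3 to 60 N. Pads are 20 mm wide; open, the fingers measure 115 mm over their backs; the gripper's body (75 mm by 178 mm) begins 61 mm behind the grasp point.
Start: joints at [70.72, 5.22, 70.514, -0, 104.267, -3.249], TCP at [0.166, 0.577, 0.405] pointing down, gripper open.
Joint ranges: [-164.24, 164.24], [-49.07, 125.15], [9.68, 141.18], [-86.29, 266.29], [3.28, 154.24], [-151.56, 151.56]. Speed limits (degrees/s): [147.25, 147.25, 172.46, 180, 180, 180].

### API

Orientations are given as [roll, pitch, yaw] about the fixed x, y, z axes, in that order (R = Rz(yaw) Ry(pitch) Rx(roll)).
In Python, from station import r gives the robot as it stands. The module is installed in compiled form; this text tells all that it offers. Calls block until the motion is done:
- r.reach(position, orientation): joint-space move of the TCP to a pose.
- r.servo_line(position, rotation=None, speed=0.15): straight line of the TCP; rotation=None keeps the orientation; speed is the mean speed in m/s.
- r.move_joints(angles): joint-space move.
- r.let_go() and r.grab(squeeze=None): open the fingers fully, or close them until they stop; squeeze is the grip in N (None keeps the last).
- r.wait(seconds).
- r.inverse_kinematics(position, orientation): joint angles nearest the present ones, or None.
- r.sense(): the state.
- r.snapshot(name): name is "side" or "top"; returns a dict with "frame" (400x640x3 uint8, red, green, blue), "fx", "fy", "cx", "cy" (pixels), "R" (3x3) and "t" (3): a world point X has camera coordinates R X + t. Camera axes: x right, y down, z forward; pixel columns grow to the right and rows downward; lengths in m; the calibration is good to about 2 mm. A picture is of the moment at which its call begins. There is no depth.
A pose or a line that the arm cannot do raises r.IKError and nothing moves.
- r.hand_in(): hands the job in; it is judged then, once.
The state is a dict: "clock": time; "joints": joint angles; "joint_vel": joint speeds; "joint_torque": joint torques, N m; "tcp_pos": TCP position; "orientation": TCP orientation; "contact_force": force on the tool from outside, world axes, zero at the start; "torque": the same for the moment, N m; "opening": finger opening in m; "gripper_force": force on a finger pad.
Only numpy, scipy, OpenCV 4.12 (cv2) and the standard library are available. Lean on these libraries where they do the work, as an engineer would, in place of code of your own. Each camera call takes 0.05 s, during which the arm holds its last target. There are 200 camera calls.

### The job

The insert is stuck inside the tall upturned metal cup. Pick that cup up as it stands, mouth down, keep hold of it and rap it briskly, mouth down, on the wooden block until the insert drops out onto the block, then stand the empty cup mouth down on the bench beside the block and let go. Leave the insert on the block and do not disturb the short cup.

Things in the scene. Friction and masses are not known exactly. Their poses are not given: they have to be found in the camera images.
- tall_cup_center (a point): tall bare aluminium cup standing upturned: open mouth down, flat closed end up. 48 mm outside diameter, 40 mm bore, 95 mm tall, 0.2 kg; the insert (0.1 kg) is wedged in it. Point on its axis half-way up (47.5 mm above the mouth's rim); z along the axis to the closed end. Grip it across its upper half. Once the insert is free it lifts straight off it.
- insert: grey plastic stepped plug, 28 mm tall: lower part 31 mm, collar at top 36 mm across, 0.1 kg. Origin: centre of its underside, z up its axis. Starts wedged by sprung nibs inside the tall cup, underside 14 mm above the mouth. Slow setting down leaves it wedged; a rap at 0.25 m/s or more at contact, the cup held upright, frees it onto the block inside the cup; if not, rap again faster.
- block: the low wooden knock-out block, 130 x 130 mm and 22 mm high, fixed on the bench, flat on top. Origin: centre of its underside on the bench, x and y along its edges, z up.
- short_cup_center (a point): bystander: a second upturned aluminium cup of the same 48 mm diameter but only 62 mm tall, empty. Point on its axis, half-way up (31 mm above its rim); z up.
There are look-alikes about, which are no part of the job. Leave any red look-alike of the part that bears tall_cup_center alone.

How it is judged:
By the outcome, as a careful person would: the job done as asked, in the order asked, and still so for the second after the job is handed in, with the robot touching nothing.
It also fails if it takes over 38 s, if anything falls off the work surface, if the arm or the gripper's body presses on something with over 40 N, if the wrist force passes 120 N, or if a joint passes its speed limit or range.

## Working session

There is one attempt and no reset: what is moved stays moved. The work goes in short steps, each a Python script; the robot and the scene stay as the last script left them, time stands still between calls to the robot, and variables do not carry over. Pictures are saved under pics/ and viewed, at most 10 in all, crops included, and the job is handed in when it is done.

```bash
mkdir -p pics
python3 - <<'E'
from station import r
import cv2,numpy as np,pickle
d={}
for n in("side","top"):
    s=r.snapshot(n);d[n]=s;cv2.imwrite(f"pics/{n}0.png",s["frame"][:,:,::-1])
    print(n,s["fx"],s["cx"],s["cy"],np.round(s["R"],3).tolist(),np.round(s["t"],3), np.round(-np.array(s["R"]).T@s["t"],3))
pickle.dump(d,open("d0.pkl","wb"));print(r.sense())
E
```

```text
side 364.5331849780781 322.8188691344324 202.0496854667486 [[-0.998, 0.06, -0.002], [0.038, 0.614, -0.788], [-0.047, -0.787, -0.616]] [0.492 0.039 0.942] [0.534 0.687 0.611]
top 502.638466840281 319.5360645392081 201.38100998674506 [[-0.06, -0.998, -0.003], [-0.968, 0.059, -0.243], [0.243, -0.011, -0.97]] [0.053 0.509 0.79 ] [0.304 0.032 0.89 ]
{'clock': 0.1, 'joints': array([ 7.07183492e+01,  5.25859495e+00,  7.05735807e+01,  9.74579595e-04,
        1.04266934e+02, -3.25020387e+00]), 'joint_vel': array([-0.03422826, -0.03895313, -0.22922475, -0.06286108,  0.04442951,
       -0.04248025]), 'joint_torque': array([ 4.04538674e-03, -4.47854805e+01, -4.07571638e+01,  7.01717078e-02,
        2.83109205e-02, -8.81798928e-05]), 'tcp_pos': array([0.16573111, 0.57671256, 0.40363556]), 'orientation': array([-1.79901104e+02, -6.56253755e-03,  1.63968787e+02]), 'contact_force': array([0.33537129, 0.11038066, 0.21350857]), 'torque': array([ 0.0095845 , -0.0096719 ,  0.03120033]), 'gripper_force': 0.0, 'opening': 0.08774133351152102}
```

View pics/top0.png

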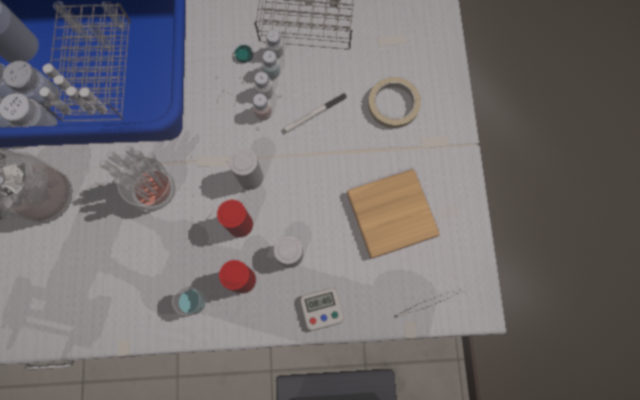

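View pics/side0.png

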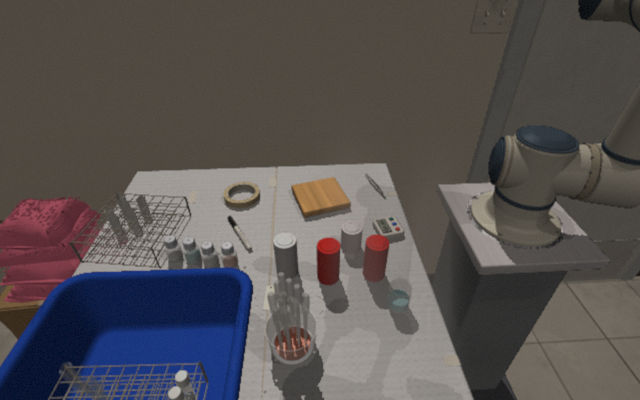

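The top view shows the tall grey cup with its top near (245,160), the short cup near (287,250), red look-alikes at (235,215) and (237,275), and the block at (393,213). In the side view the tall cup's top is at (286,242), the short cup's at (351,230) and the block's at (320,196).

```bash
cat > h.py <<'E'
import numpy as np,cv2
def cast(s,u,v,z):
    R=np.array(s["R"]);t=np.array(s["t"]);c=-R.T@t
    d=R.T@np.array([(u-s["cx"])/s["fx"],(v-s["cy"])/s["fy"],1]);return c+d*(z-c[2])/d[2]
def proj(s,X):
    p=np.array(s["R"])@X+np.array(s["t"]);return np.array([s["cx"]+s["fx"]*p[0]/p[2],s["cy"]+s["fy"]*p[1]/p[2]])
def block(s):
    h=cv2.cvtColor(s["frame"],cv2.COLOR_RGB2HSV);m=cv2.inRange(h,(8,90,80),(25,255,255))
    c=max(cv2.findContours(m,0,2)[0],key=cv2.contourArea);return c
E
python3 - <<'E'
import pickle;from h import *
d=pickle.load(open("d0.pkl","rb"))
for n in d:
    s=d[n];c=block(s)
    q=cv2.approxPolyDP(cv2.convexHull(c),6,True)[:,0]
    print(n,len(q));[print(p,np.round(cast(s,*p,.022),3)) for p in q]
t=d["top"];f=t["frame"][:,:,::-1]
a=f[140:280,190:330];si=d["side"]["frame"][:,:,::-1][210:310,260:400]
out=np.zeros((600,800,3),np.uint8)
out[:400,:400]=cv2.resize(a,(400,400),interpolation=cv2.INTER_CUBIC);out[:285,400:]=cv2.resize(si,(400,285),interpolation=cv2.INTER_CUBIC)
cv2.imwrite("pics/z.png",out[:400])
E
```

```text
side 4
[334 178] [ 0.45  -0.176  0.022]
[349 205] [ 0.422 -0.049  0.022]
[304 215] [ 0.539 -0.016  0.022]
[292 186] [ 0.57  -0.144  0.022]
top 4
[412 170] [ 0.57  -0.148  0.022]
[437 234] [ 0.45  -0.179  0.022]
[371 256] [ 0.418 -0.061  0.022]
[348 192] [ 0.535 -0.029  0.022]
```

View pics/z.png

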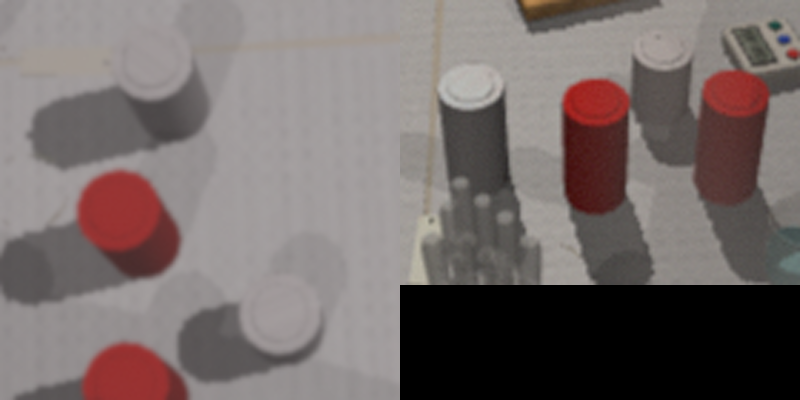

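The zoom shows the tall cup's top disc centred at top-view pixel (243,161) and side-view pixel (285,240). The short cup is at (288,250) and (351,227). The red cups stand close by, at top-view (232,213) and (234,276).

Run:
```python
import pickle;from h import *
from station import r
d=pickle.load(open("d0.pkl","rb"))
for n,z,a,b in [("tall",.095,(242.9,160.7),(285,240.2)),("short",.062,(287.7,250),(351.1,227.2)),("red1",.095,(231.7,213.2),(328.3,245.6)),("red2",.095,(233.9,276.5),(376,242.6))]:
    A=cast(d["top"],*a,z);B=cast(d["side"],*b,z);print(n,A.round(4),B.round(4))
    if n=="tall":P=(A+B)/2
for yaw in range(0,180,15):
    q=r.inverse_kinematics([P[0],P[1],.163+.075],[180,0,yaw])
    q2=r.inverse_kinematics([.495,-.102,.163+.022+.073],[180,0,yaw])
    print(yaw,None if q is None else q.round(0),None if q2 is None else q2.round(0))
```

```text
tall [0.5804 0.1465 0.095 ] [0.5787 0.1481 0.095 ]
short [0.4314 0.0805 0.062 ] [0.434  0.0808 0.062 ]
red1 [0.4918 0.1666 0.095 ] [0.4921 0.1689 0.095 ]
red2 [0.3895 0.1649 0.095 ] [0.3956 0.1664 0.095 ]
0 [ 11.   7.  86.  -0.  87. 101.] [-16.  -8.  99.  -0.  90.  74.]
15 [11.  7. 86. -0. 87. 86.] [-16.  -8.  99.  -0.  90.  59.]
30 [11.  7. 86. -0. 87. 71.] [-16.  -8.  99.  -0.  90.  44.]
45 [11.  7. 86. -0. 87. 56.] [-16.  -8.  99.  -0.  90.  29.]
60 [11.  7. 86. -0. 87. 41.] [-16.  -8.  99.  -0.  90.  14.]
75 [11.  7. 86. -0. 87. 26.] [-16.  -8.  99.   0.  90.  -1.]
90 [11.  7. 86. -0. 87. 11.] [-16.  -8.  99.   0.  90. -16.]
105 [11.  7. 86.  0. 87. -4.] [-16.  -8.  99.   0.  90. -31.]
120 [ 11.   7.  86.   0.  87. -19.] [-16.  -8.  99.   0.  90. -46.]
135 [ 11.   7.  86.   0.  87. -34.] [-16.  -8.  99.   0.  90. -61.]
150 [ 11.   7.  86.   0.  87. -49.] [-16.  -8.  99.   0.  90. -76.]
165 [ 11.   7.  86.   0.  87. -64.] [-16.  -8.  99.   0.  90. -91.]
```

Run:
```python
import pickle;from h import *
d=pickle.load(open("d0.pkl","rb"));P=[np.array(d[n]["fx"])*0 for n in d]
def M(s):
    K=np.array([[s["fx"],0,s["cx"]],[0,s["fy"],s["cy"]],[0,0,1]]);return K@np.c_[s["R"],s["t"]]
for n,a,b in [("bin corner",(183,130),(250,275)),("glass rim right",(175,185),(270,325)),("bottle cap",(261,101),(229,248)),("bottle cap4",(274,38),(172,242))]:
    X=cv2.triangulatePoints(M(d["top"]),M(d["side"]),np.array(a,float),np.array(b,float))[:,0];print(n,(X[:3]/X[3]).round(3))
for z in(.1,.14):print(cast(d["side"],281,275,z),cast(d["side"],297,280,z),cast(d["side"],307,290,z),cast(d["top"],110,160,z),cast(d["top"],140,150,z))
```

```text
bin corner [0.638 0.244 0.104]
glass rim right [ 0.588  0.286 -0.003]
bottle cap [0.705 0.118 0.052]
bottle cap4 [0.833 0.089 0.05 ]
[0.58354601 0.24358209 0.1       ] [0.55461801 0.25696481 0.1       ] [0.53733945 0.28028284 0.1       ] [0.59321531 0.36561817 0.1       ] [0.60778224 0.31642154 0.1       ]
[0.57963202 0.27828028 0.14      ] [0.5529667  0.29061623 0.14      ] [0.53703962 0.31211038 0.14      ] [0.57858251 0.34875051 0.14      ] [0.59241191 0.30204476 0.14      ]
```

Run:
```python
from station import r
import numpy as np,cv2
O=[180,0,0]
r.reach([.5796,.1472,.163+.072+.13],O)
r.servo_line([.5796,.1472,.163+.072],speed=.2)
r.grab(50)
s=r.sense();print(s["clock"],s["tcp_pos"],s["opening"],s["gripper_force"],s["contact_force"])
r.servo_line([.5796,.1472,.163+.072+.11],speed=.2)
s=r.sense();print(s["clock"],s["tcp_pos"],s["opening"],s["gripper_force"],s["contact_force"])
f=r.snapshot("side")["frame"];cv2.imwrite("pics/lift.png",f[:,:,::-1])
for p in([.495,-.102],):
    q=[r.inverse_kinematics([*p,z],O) for z in(.25,.27,.30,.34)]
    print([((q[i+1]-q[i])/dz).round(0) for i,dz in enumerate((.02,.03,.04))],"deg/m")
```

```text
3.7583 [0.57964737 0.14710276 0.2350947 ] 0.04667989593992155 49.995104998542956 [-0.89075018 -0.72566855  1.03529691]
4.4583 [0.57947359 0.14719116 0.34318583] 0.0470460568501991 49.99275784333804 [ 0.1438664   0.02701982 -3.26842075]
[array([  0., -28., -77.,   0., 105.,   0.]), array([  0., -21., -83.,   0., 104.,   0.]), array([  0., -10., -92.,   0., 102.,   0.])] deg/m
```

View pics/lift.png

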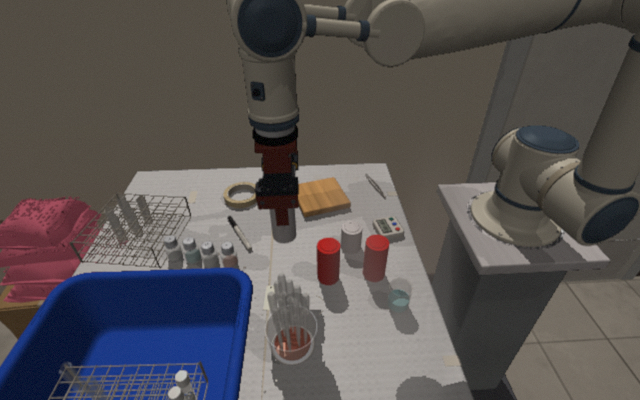

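The side view shows the tall cup gripped and lifted clear at (284,225), with the short and red cups undisturbed. The wrist carries about 3.3 N, so the insert is still inside.

Run:
```python
from station import r
import numpy as np,cv2
B=[.495,-.102]
w0=r.sense()["contact_force"][2]
r.servo_line([*B,.343],speed=.25)
r.servo_line([*B,.307],speed=.15); r.wait(.3)
s=r.sense();print(s["clock"],s["tcp_pos"],s["contact_force"].round(2))
t=s["clock"]
r.servo_line([*B,.252],speed=.36)
s=r.sense();print(s["clock"]-t,s["tcp_pos"],s["contact_force"].round(2),s["opening"],s["gripper_force"])
# up within the cup: insert now stands 28 mm high if free
r.servo_line([*B,.31],speed=.12); r.wait(.3)
s=r.sense();print(s["clock"],s["tcp_pos"],s["contact_force"].round(2),s["opening"])
f=r.snapshot("side")["frame"];g=r.snapshot("top")["frame"]
o=np.hstack([cv2.resize(x[:,:,::-1],None,fx=3,fy=3)[:, :] for x in(f[140:260,240:373],g[120:240,300:433])])
cv2.imwrite("pics/rap1.png",o)
```

```text
6.4 [ 0.49518562 -0.1019837   0.30805004] [ 1.44  0.22 -2.09]
0.2999999999999998 [ 0.49462129 -0.10198109  0.25110953] [ 0.47  0.06 -1.38] 0.04719008000063578 49.96693847235292
7.6333 [ 0.49488304 -0.10196797  0.30914722] [-0.24 -0.29 -1.6 ] 0.04704500638964543
```

View pics/rap1.png

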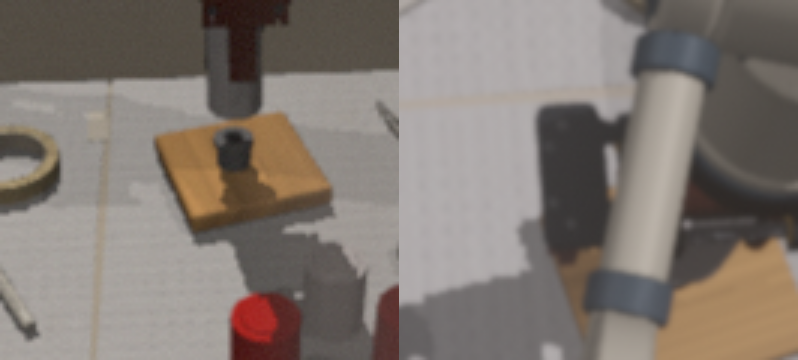

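The side crop shows the insert standing upright mid-block at crop pixel (235,150), with the empty cup held above it. Next is setting the cup down beside the block.

Run:
```python
from station import r
import numpy as np,cv2
D=[.611,-.072]
r.servo_line([.495,-.102,.335],speed=.15)
r.servo_line([*D,.335],speed=.15)
r.servo_line([*D,.240],speed=.12); r.wait(.3)
b=r.sense()["contact_force"][2]; z=.240
while z>.222:
    z-=.001; r.servo_line([*D,z],speed=.02); r.wait(.05)
    s=r.sense(); df=s["contact_force"][2]-b
    if df>4: break
print(s["clock"],z,s["tcp_pos"],df)
r.let_go(); r.wait(.3)
r.servo_line([*D,.36],speed=.15)
r.reach([.45,.3,.42],[180,0,0])
s=r.sense();print(s["clock"],s["contact_force"])
f=r.snapshot("side")["frame"];g=r.snapshot("top")["frame"]
cv2.imwrite("pics/end.png",np.vstack([x[100:400,:,::-1] for x in(f,)]+[g[0:300,:,::-1]]))
```

```text
15.0417 0.22399999999999998 [ 0.61106669 -0.07200302  0.22482128] 6.667724999967049
18.7083 [-0.50637521 -0.13756623 -0.45818639]
```

View pics/end.png

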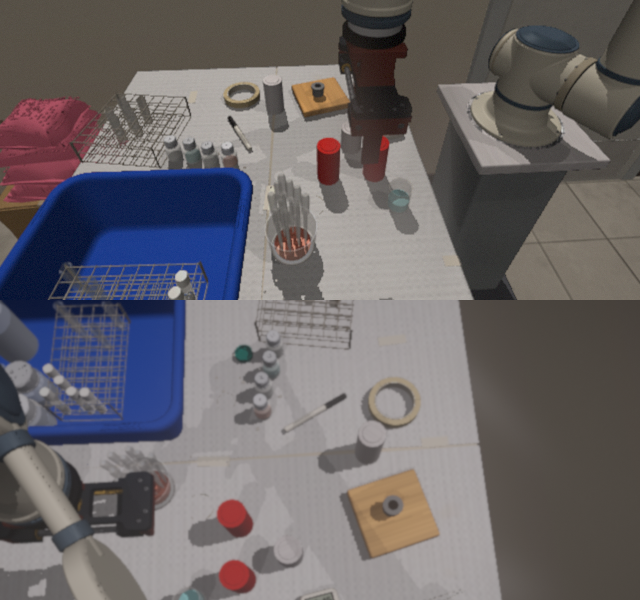

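The picture shows the empty cup standing mouth down beside the block at side-view (273,195) and top-view (371,140). The insert is upright on the block at top-view (393,206), the short cup has not moved, and the robot is clear.

```bash
python3 -c "
from station import r
print(r.hand_in())"
```

```text
the job is handed in; nothing more can be done
None
```

I handed the job in at about 19 s: one rap freed the insert, which stands on the block; the empty tall cup is mouth down on the bench beside it, released, and the short cup has not moved.

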